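# Tip the brass nuts down to the blue end of their tray

### The arm

A 6-joint arm with a two-finger parallel gripper is mounted at the origin on the work surface. World frame = base frame: x ahead of the robot, y to its left, z up, the work surface at z = 0. Lengths are in m, angles in rad, forces in N, time in s.
With the tool pointing down it reaches from about 0.35 to 0.775 m from the base axis. Payload 7.3 kg.
Tool frame: the origin (TCP) lies on the centre line of the jaws, within the pads' length; the fingertips stand 17 mm ahead of it and the grasp point (between the pads) lies 2 mm behind it (robot.tip_extent is the distance from the TCP to the fingertips, in m); z points along the fingers, y is the line along which they close (so a half turn about z gives the same grasp; the last joint's range is limited). The gripper opens to 92 mm and grips with 3 to 60 N. Pads are 19 mm wide; open, the fingers measure 130 mm over their backs; the gripper's body (75 mm by 190 mm) begins 47 mm behind the grasp point.
Start: joints at [-1.415, 0.342, 1.524, -0, 1.275, -0.146], TCP at [0.156, -0.501, 0.244] pointing down, gripper open.
Joint ranges: [-2.53, 2.53], [-0.77, 2.02], [0.04, 2.7], [-1, 4.14], [0.28, 2.66], [-3.11, 3.11]. Speed limits (rad/s): [2.57, 2.57, 3.14, 3.14, 3.14, 3.14].

### API

Orientations are given as [roll, pitch, yaw] about the fixed x, y, z axes, in that order (R = Rz(yaw) Ry(pitch) Rx(roll)).
In Python, from cell import robot gives the robot as it stands.
- The arm moves only by the tool step_arm, never from a script. Its argument "motion" is a list of rows, each a list of 2 entries, a list of its own where there are three numbers: the shift along the tool's x, y, z in units of 60 mm (1.0 is 60 mm), then the turn about the tool's z in rad. In form: [[[x, y, z], spin], ...]. A call has 1 to 10 rows; each row is the pose to reach, as a shift and turn from the pose commanded when the call began, along the tool's axes at that moment; what a row does not reach only later rows make up. A row lasts 1/8 s, in which the tool goes at most 62.5 mm and 10.7 degrees, less where a joint would pass 70% of its speed; a pose out of reach is approached as far as the arm can. A call with a gripper value outside its range is refused whole. "hand" is the closure in counts, from 0 (fully open) to 255 (shut), set as the call begins (left out, the last holds). The fingers move at their own pace and stop on an object; "squeeze" is the grip in N (left out, the last holds). Time passes only in rows, so rows that repeat a pose let the fingers close. It gives the time, the measured TCP pose, the force, the opening and the grip force at its end, in the units of the state.
- robot.observe(): the state, without advancing time (a new reading comes with each control period).
- robot.read_camera(name): name is "scene" or "top" or "wrist"; returns a dict with "pixels" (400x640x3 uint8, red, green, blue), "intrinsics" (3x3 intrinsics, pixels), "xyz" and "rotation" of the camera in the world; the wrist camera has in their place "T_tool_cam" (4x4, takes a point from camera to tool coordinates, whose origin is the TCP and whose axes are the flange's). Camera axes: x right, y up, looking along -z (the intrinsics and any distortion apply to the point x, -y, -z); pixel columns grow to the right and rows downward; lengths in m; the calibration is good to about 2 mm. A picture is of the moment at which its call begins: read the wrist's pose just before it. There is no depth.
- robot.hand_in(): hands the job in; it is judged then, once.
The state is a dict: "time": time; "qpos": joint angles; "qvel": joint speeds; "joint_efforts": joint torques, N m; "tool_pos": TCP position; "tool_rot": TCP orientation; "contact_force": force on the tool from outside, world axes, zero at the start; "torque": the same for the moment, N m; "opening": finger opening in m; "grip_force": force on a finger pad.
Only numpy, scipy, OpenCV 4.12 (cv2) and the standard library are available. Lean on these libraries where they do the work, as an engineer would, in place of code of your own. Each camera call takes 0.05 s, during which the arm holds its last target. There are 200 camera calls.

### The job

Two alike tipping trays stand on the bench, one holding two brass nuts and the other two steel nuts. On the tray with the brass nuts, push the blue lip down so that both nuts slide onto the blue part of the floor by themselves, then push the opposite lip back down until the tray is level again, and let go. Do not touch the nuts with the gripper, and do not tip the tray of steel nuts.

Things in the scene. Friction and masses are not known exactly. Their poses are not given: they have to be found in the camera images.
- brass_tray (a joint): tilt of the tray with the brass nuts: 0 level (as it starts), positive with its blue end down, stops at -0.45 and +0.45 rad. Grey tray 190 x 100 mm, rim 26 mm above its floor, pivoted mid-length on a fixed dark stand; pivot 75 mm above the bench, 20 mm below the rim. Stiff: about 4 N down on a lip moves it and it stays where left. May be on either side, turned up to 20 degrees
- brass_tray_blue_lip (a point): centre of the top of that tray's blue lip, a flange 22 mm deep, 80 mm wide, level with the rim, at the end nearer the robot; 95 mm above the bench when level, 47 mm fully down. Turns with the tray: x runs along it to the other end, z up. Along x: end wall (inside) at 15 mm, blue floor from there to 85 mm, centre of the like grey lip at 212 mm (y = z = 0)
- brass_nut_a_mid (a point): brass hex nut, the one that starts on the unpainted half of that tray: 30 mm across flats, 16 mm thick, about 65 g, smooth, lying flat and loose; the point is at its centre, 8 mm above the tray floor. It slides once the tray tilts by 10 to 15 degrees (0.18 to 0.26 rad)
- brass_nut_b_mid (a point): brass hex nut, the other one, which also starts on the unpainted half of that tray: 30 mm across flats, 16 mm thick, about 65 g, smooth, lying flat and loose; the point is at its centre, 8 mm above the tray floor. It slides once the tray tilts by 10 to 15 degrees (0.18 to 0.26 rad)
- steel_tray (a joint): tilt of the other tray, of the same size and colours, which holds two steel nuts and is to be left alone: 0 level, positive when its blue end is down; it stands on the other side of the robot's centre line

How it is judged:
On the way:
1. the brass nuts' tray is tipped, blue end down by more than 0.2 rad, with both nuts on the blue part of its floor (value of joint brass_tray above 0.2 rad and x of brass_nut_a_mid in the frame of brass_tray_blue_lip between 0.01 and 0.085 m and y of brass_nut_a_mid in the frame of brass_tray_blue_lip between -0.05 and 0.05 m and z of brass_nut_a_mid in the frame of brass_tray_blue_lip between -0.032 and 0 m and x of brass_nut_b_mid in the frame of brass_tray_blue_lip between 0.01 and 0.085 m and y of brass_nut_b_mid in the frame of brass_tray_blue_lip between -0.05 and 0.05 m and z of brass_nut_b_mid in the frame of brass_tray_blue_lip between -0.032 and 0 m), for 0.2 s.
At the end, for the whole second after the job is handed in: the brass nuts' tray is level again within 10 degrees (0.175 rad) and still, with both brass nuts lying in it with their centres on the blue floor (no more than 85 mm from the blue lip's centre along the tray) (value of joint brass_tray between -0.175 and 0.175 rad and velocity of joint brass_tray between -0.05 and 0.05 rad/s and x of brass_nut_a_mid in the frame of brass_tray_blue_lip between 0.01 and 0.085 m and y of brass_nut_a_mid in the frame of brass_tray_blue_lip between -0.05 and 0.05 m and z of brass_nut_a_mid in the frame of brass_tray_blue_lip between -0.032 and 0 m and x of brass_nut_b_mid in the frame of brass_tray_blue_lip between 0.01 and 0.085 m and y of brass_nut_b_mid in the frame of brass_tray_blue_lip between -0.05 and 0.05 m and z of brass_nut_b_mid in the frame of brass_tray_blue_lip between -0.032 and 0 m); the robot touches nothing.
It fails at once if the tray of steel nuts is tipped by more than 0.1 rad (value of joint steel_tray above 0.1 rad or value of joint steel_tray below -0.1 rad).
It fails at once if the gripper touches a brass nut with more than 1 N (contact force between any of the arm, the fingers and brass_nut_a above 1 N or contact force between any of the arm, the fingers and brass_nut_b above 1 N).
It also fails if it takes over 32 s, if anything falls off the work surface, if the arm or the gripper's body presses on something with over 40 N, if the wrist force passes 120 N, or if a joint passes its speed limit or range.

## Working session

There is one attempt and no reset: what is moved stays moved. The work goes in short steps, Python scripts to look and compute and a tool call to move; the robot and the scene stay as the last step left them, time stands still between calls to the robot, and variables do not carry over. Pictures are saved under pics/ and viewed, at most 10 in all, crops included, and the job is handed in when it is done.

Besides the shell and the picture viewer there is one more tool, called after ">>>" by a JSON object that holds its "fn" and its "kwargs", one argument or row to a line. step_arm: Moves the arm, as the interface text tells. Its arguments: {"type":"object","properties":{"motion":{"type":"array"},"hand":{"type":"number"},"squeeze":{"type":"number"}},"required":["motion"]}

```bash
mkdir -p pics
python3 - <<'E'
from cell import robot
import cv2,pickle
s=robot.observe(); print({k:s[k] for k in('time','tool_pos','tool_rot','contact_force','opening')})
for n in('scene','top'):
    c=robot.read_camera(n); pickle.dump(c,open(n+'.pkl','wb')); print(n,c['intrinsics'],c['xyz'],c['rotation'])
    cv2.imwrite(f'pics/{n}1.png',c['pixels'][:,:,::-1])
E
```

```text
{'time': 0.0, 'tool_pos': array([ 0.1560077 , -0.50087249,  0.24303953]), 'tool_rot': array([-3.14005804e+00, -2.35030114e-04,  3.01793047e-01]), 'contact_force': array([-0.14278321,  0.00804119,  0.40201541]), 'opening': 0.09188148034473113}
scene [[416.20667434   0.         319.10797323]
 [  0.         416.20667434 198.04833305]
 [  0.           0.           1.        ]] [ 0.8887727  -0.24087317  0.66827977] [ 0.68045454 -0.01390421  1.01799214]
top [[485.0756729    0.         317.97885916]
 [  0.         485.0756729  200.00641586]
 [  0.           0.           1.        ]] [ 0.45340014 -0.01087833  0.98276914] [ 0.07815237  0.00249428 -1.56425463]
```

View pics/top1.png

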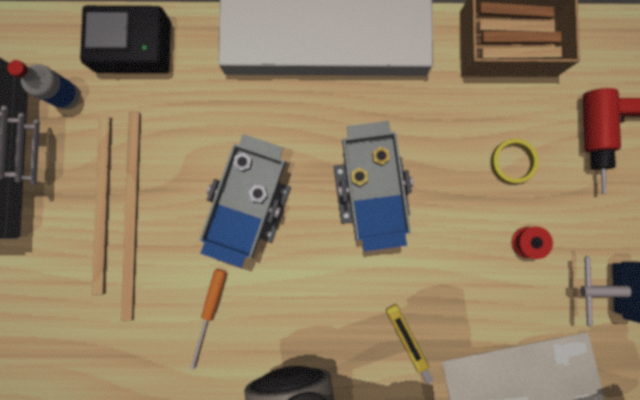

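View pics/scene1.png

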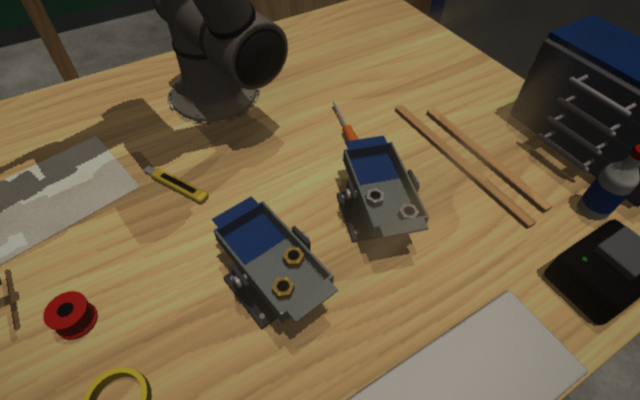

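The top view shows the brass tray right of centre. Its blue lip is near (383,242), its grey lip near (369,130), and the nuts are at (381,155) and (360,176). The steel tray is on the left. I'll enlarge to get the corners.

```bash
python3 - <<'E'
import pickle,cv2
c=pickle.load(open('top.pkl','rb'));i=c['pixels'][110:260,320:430,::-1]
cv2.imwrite('pics/crop1.png',cv2.resize(i,None,fx=4,fy=4,interpolation=cv2.INTER_CUBIC))
E
cat > h.py <<'E'
import numpy as np
from scipy.spatial.transform import Rotation as R
def ray(c,uv,z):
    K=c['intrinsics'];r=np.array(c['rotation']);M=R.from_euler('xyz',r).as_matrix() if r.ndim==1 else r
    d=np.linalg.inv(K)@[*uv,1.];d=M@[d[0],-d[1],-d[2]]
    o=np.array(c['xyz']);return o+d*(z-o[2])/d[2]
E
```

```text
(no output)
```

View pics/crop1.png

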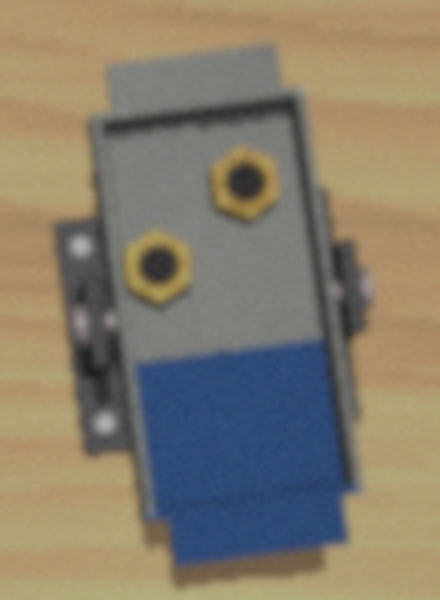

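The crop shows the blue lip's outer edge from (176,566) to (347,543), and the grey lip's outer edge from (108,66) to (276,44). Both nuts are on the grey floor at (159,264) and (244,182).

Run:
```python
import pickle,numpy as np
from h import ray
from scipy.spatial.transform import Rotation as R
c=pickle.load(open('top.pkl','rb'))
f=lambda p,z:ray(c,(320+p[0]/4,110+p[1]/4),z)
P={k:f(p,.095) for k,p in dict(bl=(176,566),br=(347,543),gl=(108,66),gr=(276,44)).items()}
print(P)
B=(P['bl']+P['br'])/2;G=(P['gl']+P['gr'])/2;d=G-B;L=np.hypot(*d[:2]);u=d/L
print('len(234)',L,'yaw',np.arctan2(d[1],d[0]),'width(80)',np.linalg.norm(P['bl']-P['br']),np.linalg.norm(P['gl']-P['gr']))
print('blue c',B+u*.011,'grey c',G-u*.011,'mid',(B+G)/2)
for p in((159,264),(244,182)):
    q=f(p,.085);print('nut along',(q-B-u*.011)@u)
```

```text
{'bl': array([ 0.4294247 , -0.09259103,  0.095     ]), 'br': array([ 0.44035863, -0.17044893,  0.095     ]), 'gl': array([ 0.66020565, -0.06122033,  0.095     ]), 'gr': array([ 0.67104893, -0.1392577 ,  0.095     ])}
len(234) 0.23284636374359072 yaw 0.1347490691024665 width(80) 0.07862190177705956 0.07878710537453384
blue c [ 0.44579195 -0.13004222  0.095     ] grey c [ 0.65472701 -0.10171677  0.095     ] mid [ 0.55025948 -0.1158795   0.095     ]
nut along 0.1280963018867607
nut along 0.1612431704233398
```

The tray geometry checks out: length 233 mm against 234, lip width 79 mm against 80, yaw 0.135. First move: above the blue lip with the jaws shut and the tool aligned with the tray.

>>> {"fn": "step_arm", "kwargs": {
  "motion": [
    [[0.6,-0.45,0],0.02],
    [[1.3,-0.9,0],0.03],
    [[1.95,-1.35,0],0.05],
    [[2.6,-1.8,0],0.07],
    [[3.2,-2.25,0],0.08],
    [[3.85,-2.7,0],0.1],
    [[4.5,-3.15,0.2],0.12],
    [[5.15,-3.6,0.4],0.13],
    [[5.8,-4.05,0.6],0.15],
    [[6.42,-4.48,0.8],0.167]
  ],
  "hand": 255,
  "squeeze": 10
}}

```text
time: 1.35
tool_pos: [0.4446, -0.1287, 0.1952]
tool_rot: [-3.142, 0.0, 0.134]
contact_force: [0.0, -0.4, 0.4]
opening: 0.001
grip_force: 0.0
```

>>> {"fn": "step_arm", "kwargs": {
  "motion": [
    [[0,0,0],0],
    [[0,0,0],0]
  ]
}}

```text
time: 1.6
tool_pos: [0.4437, -0.1302, 0.1955]
tool_rot: [3.142, 0.001, 0.136]
contact_force: [0.1, -0.3, -0.4]
opening: 0.0007
grip_force: 0.0
```

>>> {"fn": "step_arm", "kwargs": {
  "motion": [
    [[0,0,0.4],0],
    [[0,0,0.8],0],
    [[0,0,1.1],0],
    [[0,0,1.25],0],
    [[0,0,1.35],0],
    [[0,0,1.42],0],
    [[0,0,1.48],0],
    [[0,0,1.54],0],
    [[0,0,1.6],0],
    [[0,0,1.6],0]
  ]
}}

```text
time: 2.85
tool_pos: [0.4439, -0.1302, 0.0999]
tool_rot: [3.141, -0.0, 0.135]
contact_force: [-0.4, -0.3, 1.9]
opening: 0.0007
grip_force: 0.9
```

Run:
```python
from cell import robot
import cv2,numpy as np
a=robot.read_camera('scene')['pixels'][160:360,160:400,::-1]
b=robot.read_camera('top')['pixels'][100:280,310:450,::-1]
f=lambda i,s:cv2.resize(i,s,interpolation=cv2.INTER_CUBIC)
cv2.imwrite('pics/c2.png',np.hstack([f(a,(480,400)),f(b,(311,400))]))
```

```text
(no output)
```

View pics/c2.png

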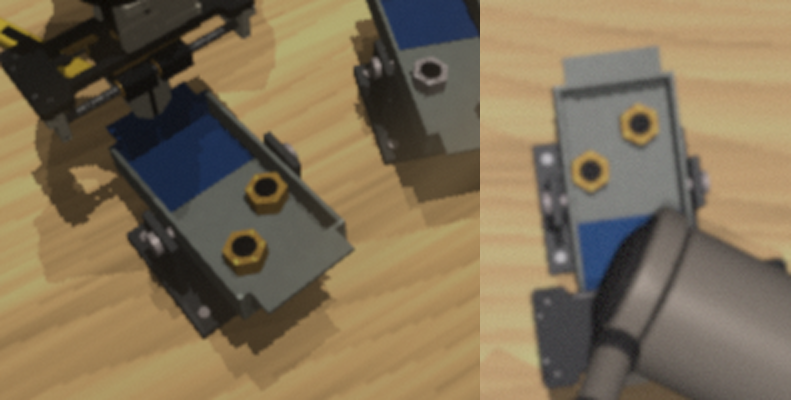

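The fingertips press on the blue lip at (150,100) in the scene crop, the tray is slightly tipped, and the nuts are still on the grey half. I'll continue down slowly.

>>> {"fn": "step_arm", "kwargs": {
  "motion": [
    [[0,0,0.06],0],
    [[0,0,0.12],0],
    [[0,0,0.18],0],
    [[0,0,0.24],0],
    [[0,0,0.3],0],
    [[0,0,0.36],0],
    [[0,0,0.42],0],
    [[0,0,0.42],0],
    [[0,0,0.42],0],
    [[0,0,0.42],0]
  ]
}}

```text
time: 4.2
tool_pos: [0.4437, -0.1301, 0.0743]
tool_rot: [-3.141, 0.001, 0.135]
contact_force: [-0.5, 0.6, 1.3]
opening: 0.0005
grip_force: 0.2
```

Run:
```python
from cell import robot
import cv2,numpy as np
a=robot.read_camera('scene')['pixels'][160:360,160:400,::-1]
b=robot.read_camera('top')['pixels'][100:280,310:450,::-1]
f=lambda i,s:cv2.resize(i,s,interpolation=cv2.INTER_CUBIC)
cv2.imwrite('pics/c3.png',np.hstack([f(a,(480,400)),f(b,(311,400))]))
```

```text
(no output)
```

View pics/c3.png

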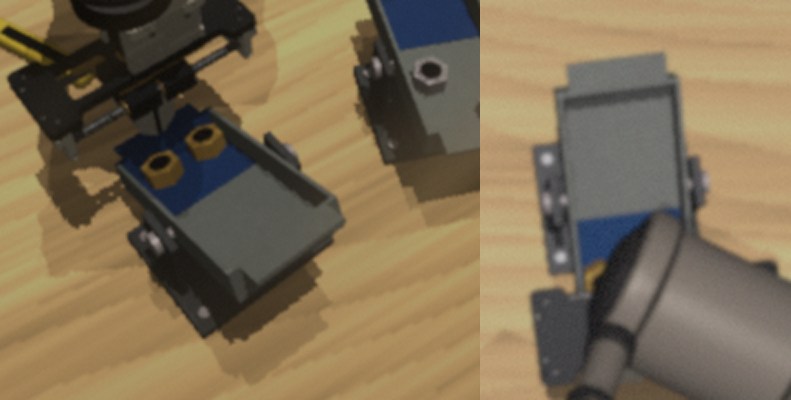

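Both nuts slid to the blue end, side by side at (162,168) and (205,140), well past the blue boundary. Now lift and move above the grey lip.

>>> {"fn": "step_arm", "kwargs": {
  "motion": [
    [[0,0,0],0],
    [[0,0,-0.3],0],
    [[0,0,-0.9],0],
    [[0,0,-1.6],0],
    [[0,0,-2.3],0],
    [[0,0,-2.6],0],
    [[0.5,0,-2.6],0],
    [[1.2,0,-2.6],0],
    [[1.9,0,-2.6],0],
    [[2.5,0,-2.6],0]
  ]
}}

```text
time: 5.55
tool_pos: [0.5938, -0.1096, 0.2301]
tool_rot: [-3.141, 0.0, 0.135]
contact_force: [0.6, -0.0, 0.3]
opening: 0.0005
grip_force: 0.0
```

>>> {"fn": "step_arm", "kwargs": {
  "motion": [
    [[0.6,0,0],0],
    [[1.03,0,0],0],
    [[1.03,0,0],0],
    [[1.03,0,0.3],0],
    [[1.03,0,0.6],0],
    [[1.03,0,0.8],0],
    [[1.03,0,0.9],0],
    [[1.03,0,0.9],0]
  ]
}}

```text
time: 6.55
tool_pos: [0.6536, -0.1018, 0.1765]
tool_rot: [-3.142, 0.0, 0.135]
contact_force: [-0.5, -0.4, 0.7]
opening: 0.0007
grip_force: 0.0
```

>>> {"fn": "step_arm", "kwargs": {
  "motion": [
    [[0,0,0.15],0],
    [[0,0,0.3],0],
    [[0,0,0.42],0],
    [[0,0,0.52],0],
    [[0,0,0.62],0],
    [[0,0,0.72],0],
    [[0,0,0.82],0],
    [[0,0,0.92],0],
    [[0,0,1.0],0],
    [[0,0,1.05],0]
  ]
}}

```text
time: 7.8
tool_pos: [0.6554, -0.1018, 0.1145]
tool_rot: [3.14, -0.004, 0.135]
contact_force: [3.6, 0.6, 5.6]
opening: 0.0003
grip_force: 2.6
```

>>> {"fn": "step_arm", "kwargs": {
  "motion": [
    [[0,0,0],0],
    [[0,0,0],0],
    [[0,0,-0.2],0],
    [[0,0,-0.6],0],
    [[0,0,-1.2],0],
    [[0,0,-1.8],0],
    [[-0.3,0.5,-2],0],
    [[-0.6,1.2,-2],0],
    [[-0.9,1.9,-2],0],
    [[-1.2,2.6,-2],0]
  ]
}}

```text
time: 9.05
tool_pos: [0.6021, -0.2669, 0.2334]
tool_rot: [-3.14, 0.002, 0.135]
contact_force: [-0.4, 0.7, 0.6]
opening: 0.0005
grip_force: 0.0
```

Run:
```python
from cell import robot
import cv2,numpy as np
a=robot.read_camera('scene')['pixels'][160:360,160:400,::-1]
b=robot.read_camera('top')['pixels'][100:280,310:450,::-1]
f=lambda i,s:cv2.resize(i,s,interpolation=cv2.INTER_CUBIC)
cv2.imwrite('pics/c4.png',np.hstack([f(a,(480,400)),f(b,(311,400))]))
```

```text
(no output)
```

View pics/c4.png

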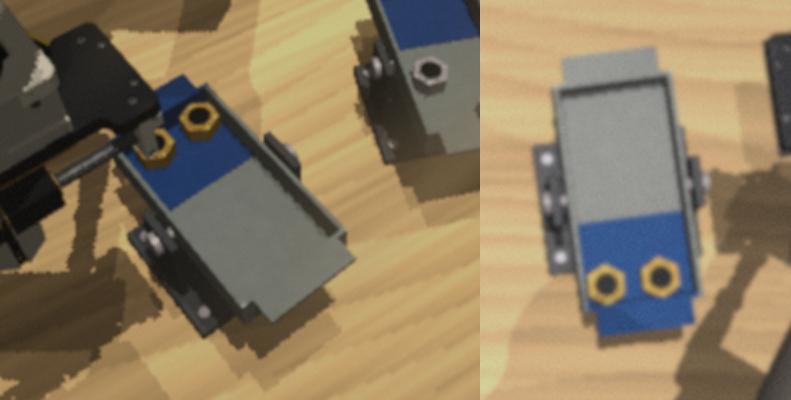

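The tray is level again, with the same lip positions as at the start. Both nuts are on the blue floor at (606,284) and (660,277), and the arm is clear of everything.

>>> {"fn": "step_arm", "kwargs": {
  "motion": [
    [[0,0,0],0],
    [[0,0,0],0],
    [[0,0,0],0]
  ]
}}

```text
time: 9.52
tool_pos: [0.6038, -0.2647, 0.2336]
tool_rot: [-3.141, 0.0, 0.136]
contact_force: [0.2, 0.5, 0.5]
opening: 0.0006
grip_force: 0.0
```

```bash
python3 -c "
from cell import robot
print(robot.hand_in())"
```

```text
the job is handed in; nothing more can be done
None
```

The job was handed in at about 9.5 s: the brass tray was tipped, both nuts slid onto the blue floor, the tray was pushed back to level, and the arm was clear; the hand-in returned no verdict.

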